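# Close the guard and hold the indexing knob at the third click

## Robot

A 6-joint arm with a two-finger parallel gripper is mounted at the origin on the work surface. World frame = base frame: x ahead of the robot, y to its left, z up, the work surface at z = 0. Lengths are in m, angles in rad, forces in N, time in s.
With the tool pointing down it reaches from about 0.35 to 0.8 m from the base axis. Payload 7.3 kg.
Tool frame: the origin (TCP) lies at the very end of the fingers, on their centre line; the grasp point (between the pads) lies 19 mm behind it; z points along the fingers, y is the direction in which the jaws open and shut (so a half turn about z gives the same grasp; the last joint's range is limited). The gripper opens to 85 mm and grips with 20 to 120 N. Pads are 22 mm wide; open, the fingers measure 114 mm over their backs; the gripper's body (76 mm by 85 mm) begins 54 mm behind the grasp point. The pads swing forward as they close: fully open they stand 13 mm farther back than shut.
Start: joints at [-1.337, 0.342, 1.524, -0, 1.275, -0.146], TCP at [0.195, -0.488, 0.231] pointing down, gripper open.
Joint ranges: [-2.53, 2.53], [-0.77, 2.02], [0.04, 2.7], [-1, 4.14], [0.28, 2.66], [-3.11, 3.11]. Speed limits (rad/s): [2.57, 2.57, 3.14, 3.14, 3.14, 3.14].

## Interface

Orientations are given as a rotation vector (axis times angle).
In Python, from cell import ctrl gives the robot as it stands. The module is installed in compiled form; this text tells all that it offers.
- The arm moves only by the tool step_arm, never from a script. Its argument "increments" is a list of rows, each a list of 7 numbers: the shift along the world's x, y, z in mm, then the turn, a rotation vector about the world's x, y, z in degrees, then the opening, from 0 (shut) to 1 (fully open). In form: [[x, y, z, rx, ry, rz, jaw], ...]. A call has 1 to 12 rows; each row is the pose to reach, as a shift and turn from the pose measured when the call began; what a row does not reach only later rows make up. A row lasts 1/8 s, in which the tool goes at most 62.5 mm and 10.7 degrees, less where a joint would pass 70% of its speed; a pose out of reach is approached as far as the arm can. A call with a gripper value outside its range is refused whole. The fingers move at their own pace and stop on an object; "squeeze" is the grip in N (left out, the last holds). Time passes only in rows, so rows that repeat a pose let the fingers close. It gives the time, the measured TCP pose, the force and the opening at its end, in the units of the state.
- ctrl.get_obs(): the state, without advancing time (a new reading comes with each control period).
- ctrl.camera(name): name is "scene" or "side" or "wrist"; returns the picture (420x560x3 uint8, blue, green, red); there is no depth.
- ctrl.calibration(name): a dict with "fx", "fy", "cx", "cy" (pixels), "T" (4x4, takes a point from camera to world coordinates). Camera axes: x right, y up, looking along -z (the intrinsics and any distortion apply to the point x, -y, -z); pixel columns grow to the right and rows downward; lengths in m; the calibration is good to about 2 mm. A picture is of the moment at which its call begins: read the wrist's pose just before it. calibration takes no time and is no camera call; for the wrist camera it gives the pose at the moment of the call.
- ctrl.sign_off(): hands the job in, once; it reports no verdict.
The state is a dict: "t": time; "q": joint angles; "joint_velocities": joint speeds; "joint_efforts": joint torques, N m; "tcp_pos": TCP position; "tcp_rot": TCP orientation; "wrist_force": force on the tool from outside, world axes, zero at the start; "moment": the same for the moment, N m; "opening": finger opening in m.
Only numpy, scipy, OpenCV 4.12 (cv2) and the standard library are available. Lean on these libraries where they do the work, as an engineer would, in place of code of your own. Each camera call takes 0.05 s, during which the arm holds its last target.

## Task

Bring the clear guard down over the coupling hub and set it gently onto its rim, fully shut, never letting it slam. Then turn the black indexing knob clockwise, seen from above, counting the clicks from the red home mark to the third click without running past it, and finish while still holding the knob there: it springs back if it is let go. Do not turn the knob while the guard is open, and leave the loose coupling, screwdriver and bolt where they lie.

Things in the scene. Friction and masses are not known exactly. Their poses are not given: they have to be found in the camera images.
- indexer: Indexing fixture on the bench: steel plate 200 (x) x 320 (y) x 12 mm; green square pocket (130 mm, rim 78 mm above the bench) centred at its x, y = (20, 85) mm; green round pedestal (90 mm across, black dial on top at 61 mm) with the knob at (-20, -90) mm. Origin: centre of the plate's underside. z up; its yaw varies.
- guard_hinge (a point): Middle of the guard's hinge axis, on the pocket's far (+x) rim, 84 mm above the bench: (87, 85, 84) mm in the indexer's frame. The axis runs along the indexer's y.
- guard (a joint): Guard angle (rad): 0 = fully shut, level on the rim, reaching from the hinge towards the indexer's -x; 1.57 = upright above the hinge; 1.75 = open stop. Starts at 1.15 to 1.6. Stiff hinge (friction 0.10 N m; guard 0.25 kg, +-20%): stays put above about 1.1, falls shut from lower if let go.
- guard_tab (a point): Grip point of the guard's black tab. Guard: clear sheet in a yellow frame, 135 mm from hinge to free edge, 132 mm wide, 8 mm thick. The tab, mid free edge, is 24 mm wide (along the hinge), 14 mm thick and sticks out 41 mm; this point is 28 mm out, 163 mm from the hinge axis. Pinched across the 24 mm (along the indexer's y) it can turn between fingers that keep pointing down.
- knob_grip (a point): On the knob's vertical axis, mid grip, 90 mm above the bench. Knob: black upright bar 52 mm long, 14 mm thick, 40 mm high (69 to 109 mm above the bench) on a 40 mm round hub; red pointer line on top at one end. At joint 0 the bar lies along the indexer's x, pointer to +x at the red home mark. Grip across the 14 mm. The point's x runs along the bar to the pointer.
- index_knob (a joint): Knob angle (rad), 0 at home, growing clockwise seen from above. A click (resistance rises, then drops) at each white mark, every 0.349 rad (20 deg): 0.349, 0.698, third 1.047, 1.396, 1.745; end stop 1.83. A spring pulls it home (0.06 N m at 0, 0.09 at the third); clicks add or take up to 0.06. It flies back to 0 when let go. The hub in the pocket turns with it.
- coupling: Bystander: loose aluminium coupling with a red middle, 44 mm diameter, 52 mm high, standing on the bench on the +y side of the fixture. Origin under its centre.
- screwdriver: Bystander: screwdriver 200 mm long lying on the bench on the robot's side of the fixture, under 40 mm high. Origin under its middle.
- bolt: Bystander: dark steel bolt 91 mm long, head 24 mm across, lying on the bench on the -y side of the fixture. Origin under its middle.

How it is judged:
On the way, in this order (a step that is already met when the one before it is completed fails the run):
1. the guard is fully shut (value of joint guard below 0.04 rad and value of joint index_knob below 0.15 rad), for 0.3 s.
2. the fingers hold the knob at the third click (value of joint index_knob between 0.96 and 1.134 rad and contact force between the fingers and index_knob above 1.5 N), for 0.3 s.
At the end, for the whole second after the job is handed in: The fingers hold the knob (contact force over 1.5 N) still at the third click (1.047 rad, 5 degrees either way), the guard is fully shut (under 0.04 rad), and coupling, screwdriver and bolt lie within 30 mm of where they started (all of step 2 and velocity of joint index_knob between -0.1 and 0.1 rad/s and value of joint guard below 0.04 rad and distance of each of coupling, screwdriver, bolt from where it was at the start of the episode below 0.03 m); the arm keeps its last pose, push and grip.
It fails at once if the guard slams: over 1.3 rad/s within its last 0.12 rad (value of joint guard below 0.12 rad and velocity of joint guard below -1.3 rad/s).
It fails at once if the knob runs past the third click towards the fourth (over 1.25 rad) (value of joint index_knob above 1.25 rad).
It fails at once if the knob is turned (over 0.2 rad) while the guard is open (over 0.1 rad) (value of joint index_knob above 0.2 rad and value of joint guard above 0.1 rad).
It fails at once if coupling, screwdriver or bolt knocked away (over 30 mm) (distance of any of coupling, screwdriver, bolt from where it was at the start of the episode above 0.03 m).
It also fails if it takes over 50 s, if anything falls off the work surface, if the arm or the gripper's body presses on something with over 40 N, if the wrist force passes 120 N, or if a joint passes its speed limit or range.

## Working session

There is one attempt and no reset: what is moved stays moved. The work goes in short steps, Python scripts to look and compute and a tool call to move; the robot and the scene stay as the last step left them, time stands still between calls to the robot, and variables do not carry over. Pictures are saved under pics/ and viewed, and the job is handed in when it is done.

Besides the shell and the picture viewer there is one more tool, called after ">>>" as name([rows], argument=value, ...), one row to a line, values as JSON. step_arm: Moves the arm, as the interface text tells. Its arguments: {"type":"object","properties":{"increments":{"type":"array","items":{"type":"array","items":{"type":"number"}}},"squeeze":{"type":"number"}},"required":["increments"]}

```bash
mkdir -p pics
python3 - <<'E'
from cell import ctrl
import cv2,pickle
o=ctrl.get_obs();print(o)
for n in("scene","side","wrist"):
    c=ctrl.calibration(n);im=ctrl.camera(n);cv2.imwrite(f"pics/{n}0.png",im);print(n,c)
    pickle.dump(c,open(f"{n}0.pkl","wb"))
E
```

```text
{'t': 0.0, 'q': array([-1.33699535e+00,  3.42729600e-01,  1.52507228e+00,  4.45421427e-05,
        1.27540847e+00, -1.45967583e-01]), 'joint_velocities': array([-1.65993210e-03,  2.16429529e-05,  5.53415761e-04, -4.13997585e-05,
       -9.03820020e-04,  1.89463252e-03]), 'joint_efforts': array([ 1.57847921e-04, -4.33673573e+01, -2.46010780e+01, -1.61393450e-04,
        7.83508003e-03, -3.04468745e-05]), 'tcp_pos': array([ 0.19456937, -0.48715432,  0.23060311]), 'tcp_rot': array([-3.08354085e+00, -5.92635279e-01,  4.46814050e-05]), 'wrist_force': array([-0.47842889,  0.76590591,  0.4679947 ]), 'moment': array([ 0.00407801, -0.0087007 , -0.00678238]), 'opening': 0.08514339466236873}
scene {'fx': 493.83826824478865, 'fy': 493.83826824478865, 'cx': 276.22816354038963, 'cy': 207.61633568518405, 'T': array([[ 0.89691151, -0.31424311,  0.31112862,  0.9150045 ],
       [ 0.44213818,  0.64994576, -0.6181297 , -0.70195202],
       [-0.00797373,  0.69196949,  0.72188271,  0.94243508],
       [ 0.        ,  0.        ,  0.        ,  1.        ]])}
side {'fx': 411.72436561005463, 'fy': 411.72436561005463, 'cx': 278.9032355804432, 'cy': 212.4624376204923, 'T': array([[-0.99727884,  0.0551274 , -0.04894777,  0.50103451],
       [-0.07147368, -0.5602817 ,  0.82521265,  0.65990178],
       [ 0.01806729,  0.8264656 ,  0.56269725,  0.53329021],
       [ 0.        ,  0.        ,  0.        ,  1.        ]])}
wrist {'fx': 336.08676496554926, 'fy': 336.08676496554926, 'cx': 284.6295773112476, 'cy': 207.10630459643792, 'T': array([[ 0.37146795,  0.88627341,  0.27664238,  0.26534321],
       [-0.92844482,  0.35502311,  0.10931061, -0.45893975],
       [-0.00133535, -0.29745257,  0.95473566,  0.37215946],
       [ 0.        ,  0.        ,  0.        ,  1.        ]])}
```

View pics/scene0.png

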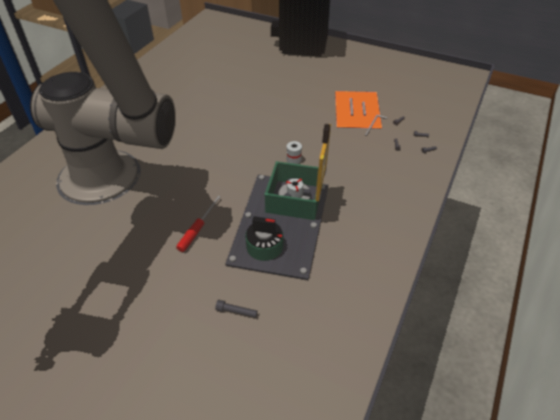

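View pics/side0.png

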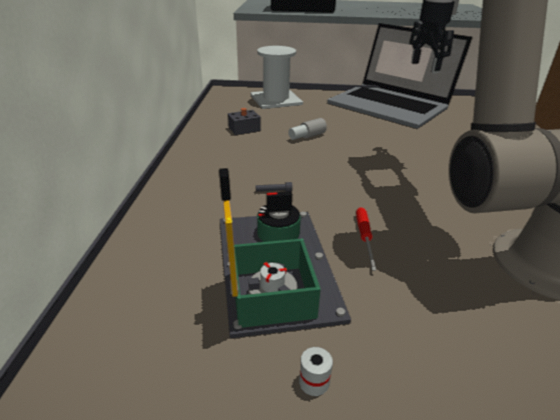

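View pics/wrist0.png

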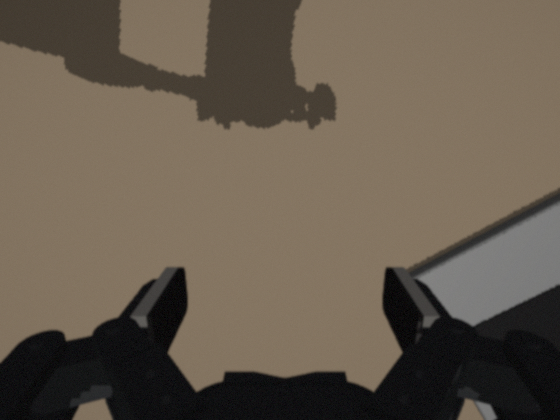

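The scene view shows the fixture at about (285,220), with the pocket at (295,190) and the knob at (265,235). The guard is near upright, with its tab at (326,132). The side view has the tab at (225,183). I'll zoom in for corner positions.

Run:
```python
import cv2
a=cv2.imread("pics/scene0.png")[110:290,210:350];cv2.imwrite("pics/sc_z.png",cv2.resize(a,None,fx=4.2/1.3,fy=4.2/1.3,interpolation=cv2.INTER_CUBIC))
a=cv2.imread("pics/side0.png")[160:340,200:380];cv2.imwrite("pics/si_z.png",cv2.resize(a,(594,594),interpolation=cv2.INTER_CUBIC))
```

```text
(no output)
```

View pics/sc_z.png

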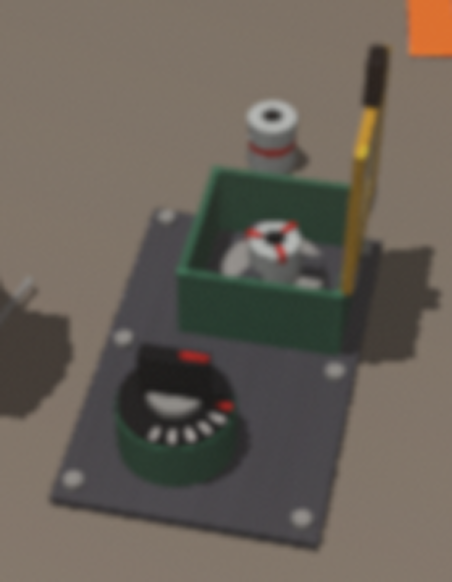

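View pics/si_z.png

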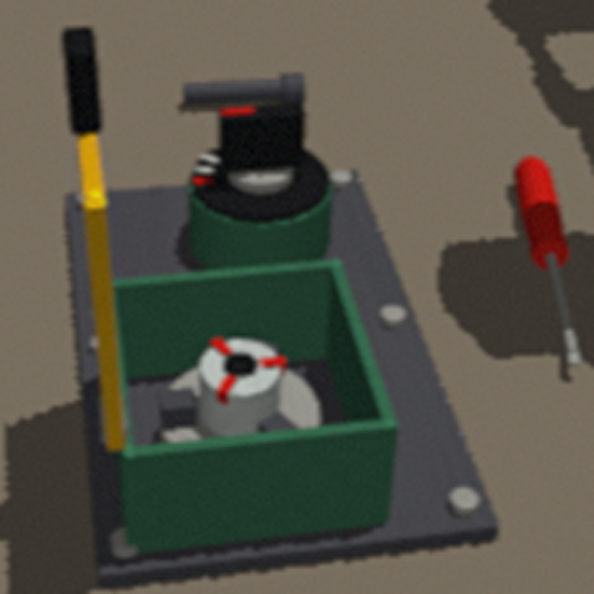

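```bash
cat > h.py <<'E'
import numpy as np,cv2,pickle
from scipy.optimize import least_squares
def proj(c,P):
    T=c["T"];p=(np.asarray(P)-T[:3,3])@T[:3,:3]
    return np.stack([c["cx"]+c["fx"]*p[:,0]/-p[:,2],c["cy"]-c["fy"]*p[:,1]/-p[:,2]],1)
def ray(c,uv):
    T=c["T"];d=T[:3,:3]@np.array([(uv[0]-c["cx"])/c["fx"],-(uv[1]-c["cy"])/c["fy"],-1.]);return T[:3,3],d/np.linalg.norm(d)
def onplane(c,uv,z):
    o,d=ray(c,uv);return o+d*(z-o[2])/d[2]
def tri(rs):
    A=0;b=0
    for o,d in rs:
        M=np.eye(3)-np.outer(d,d);A=A+M;b=b+M@o
    return np.linalg.solve(A,b)
def load(n):return pickle.load(open(n+".pkl","rb"))
E
python3 - <<'E'
from h import *
sc,si=load("scene0"),load("side0")
S=lambda u,v:(u/3.2308+210-.35,v/3.2308+110-.35)
D=lambda u,v:(u/3.3+200-.35,v/3.3+160-.35)
obs=[(sc,S(52,499),(-100,-160,12)),(sc,S(320,542),(100,-160,12)),(sc,S(153,208),(-100,160,12)),
(sc,S(179,272),(-45,20,78)),(sc,S(217,169),(-45,150,78)),
(si,D(497,523),(-100,160,12)),(si,D(98,573),(100,160,12)),(si,D(68,193),(100,-160,12)),(si,D(355,172),(-100,-160,12)),
(si,D(395,423),(-45,150,78)),(si,D(123,455),(85,150,78)),(si,D(340,262),(-45,20,78)),(si,D(112,283),(85,20,78))]
def W(p,L):
    L=np.array(L)/1000;c,s=np.cos(p[2]),np.sin(p[2]);return np.array([p[0]+c*L[0]-s*L[1],p[1]+s*L[0]+c*L[1],L[2]])
f=lambda p:np.concatenate([proj(c,[W(p,L)])[0]-uv for c,uv,L in obs])
r=least_squares(f,[.6,0,0]);print(r.x,np.degrees(r.x[2]));print(r.fun.reshape(-1,2).round(1))
p=r.x;np.save("pose.npy",p)
print("hinge",W(p,(87,85,84)),"knob",W(p,(-20,-90,90)))
# tab tip top: triangulate mid tab
a=S(374,78);b=D(82,80)
P=tri([ray(sc,a),ray(si,b)]);h=W(p,(87,85,84));d=P-h
ux=np.array([np.cos(p[2]),np.sin(p[2]),0]);uy=np.array([-ux[1],ux[0],0])
print("tabmid",P,"rel",d@ux,d@uy,d[2],"ang",np.arctan2(d[2],-d@ux),np.hypot(d[2],d@ux))
E
```

```text
[0.54155316 0.05975472 0.24227153] 13.881136195794346
[[-1.5 -1.6]
 [-0.9 -0.5]
 [-0.1 -0.9]
 [-1.2 -0.3]
 [-1.8 -1.9]
 [ 1.   0. ]
 [-0.4  0.1]
 [-1.7 -0.5]
 [ 0.  -1.5]
 [ 0.9  0.6]
 [-0.6  0.3]
 [-0.5 -1.5]
 [-3.6 -1.2]]
hinge [0.60562015 0.16314438 0.084     ] knob [ 0.54372901 -0.03241504  0.09      ]
tabmid [0.60878059 0.16229781 0.23759748] rel 0.002865042632716666 -0.0015800611963476742 0.1535974752040002 ang 1.589447091845066 0.15362419359700716
```

>>> step_arm([
  [30,50,40,0,0,-2,1],
  [60,100,80,0,0,-4,1],
  [95,150,110,0,0,-6,1],
  [125,200,115,0,0,-8,1],
  [155,250,115,0,0,-8,1],
  [185,300,115,0,0,-8,1],
  [215,350,115,0,0,-8,1],
  [245,400,115,0,0,-8,1],
  [275,450,115,0,0,-8,1],
  [305,500,115,0,0,-8,1],
  [335,540,115,0,0,-8,1],
  [350,570,115,0,0,-8,1],
])

```text
t: 1.65
tcp_pos: [0.5454, 0.0847, 0.3449]
tcp_rot: [-3.117, -0.378, 0.002]
wrist_force: [-0.0, -0.4, -0.2]
opening: 0.0853
```

Run:
```python
from cell import ctrl
import cv2,pickle
o=ctrl.get_obs();print(o["tcp_pos"],o["tcp_rot"],o["q"],o["t"])
for n in("wrist",):
    c=ctrl.calibration(n);im=ctrl.camera(n);cv2.imwrite(f"pics/{n}1.png",im)
    pickle.dump(c,open(f"{n}1.pkl","wb"))
```

```text
[0.54540714 0.08472018 0.34494438] [-3.11736048e+00 -3.78435832e-01  1.70336965e-03] [1.45362733e-02 3.35954898e-01 1.22393558e+00 1.22281189e-03
 1.58292362e+00 1.34373645e+00] 1.65
```

View pics/wrist1.png

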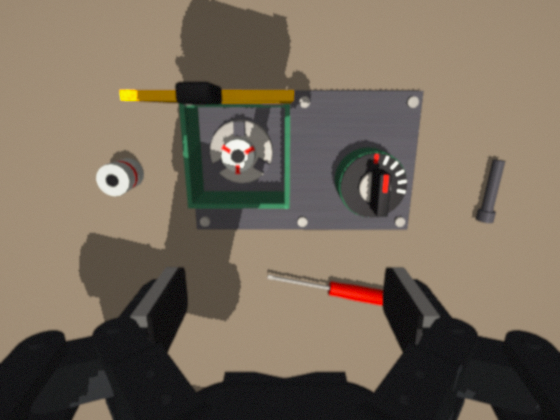

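The wrist view shows the plate corners at (422,91), (408,230) and (197,230), the tab's top at (176–221, 84–104) and the knob bar at (380,190). I'll refine the pose with these.

Run:
```python
import cv2
a=cv2.imread("pics/wrist1.png")[70:245,100:440];cv2.imwrite("pics/w_z.png",cv2.resize(a,None,fx=2.35,fy=2.35,interpolation=cv2.INTER_CUBIC))
```

```text
(no output)
```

View pics/w_z.png

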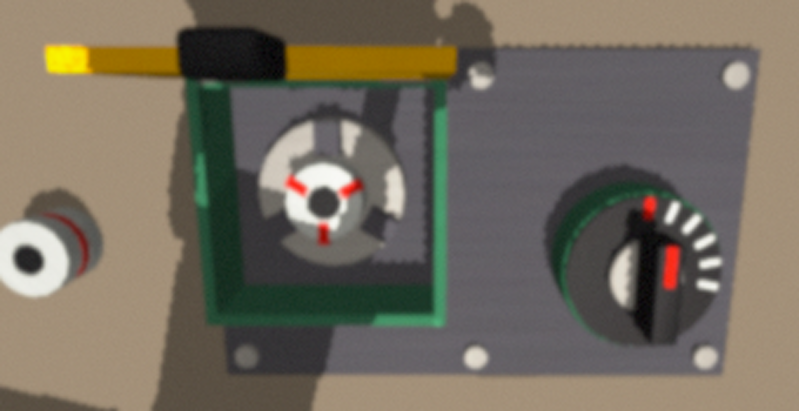

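Run:
```python
from h import *
sc,si,w=load("scene0"),load("side0"),load("wrist1")
S=lambda u,v:(u/3.2308+210-.35,v/3.2308+110-.35)
D=lambda u,v:(u/3.3+200-.35,v/3.3+160-.35)
Z=lambda u,v:(u/2.35+100-.3,v/2.35+70-.3)
A=[(sc,S(52,499),(-100,-160,12)),(sc,S(320,542),(100,-160,12)),(sc,S(153,208),(-100,160,12)),
(sc,S(179,272),(-45,20,78)),(sc,S(217,169),(-45,150,78)),
(si,D(497,523),(-100,160,12)),(si,D(98,573),(100,160,12)),(si,D(68,193),(100,-160,12)),(si,D(355,172),(-100,-160,12)),
(si,D(395,423),(-45,150,78)),(si,D(123,455),(85,150,78)),(si,D(340,262),(-45,20,78))]
B=[(w,Z(760,48),(100,-160,12)),(w,Z(720,374),(-100,-160,12)),(w,Z(229,374),(-100,160,12)),(w,Z(211,325),(-45,150,78)),(w,Z(445,325),(-45,20,78))]
def W(p,L):
    L=np.array(L)/1000;c,s=np.cos(p[2]),np.sin(p[2]);return np.array([p[0]+c*L[0]-s*L[1],p[1]+s*L[0]+c*L[1],L[2]])
for obs in (A,B,A+B):
    f=lambda p:np.concatenate([proj(c,[W(p,L)])[0]-uv for c,uv,L in obs])
    r=least_squares(f,[.6,0,0]);p=r.x;print(p,np.degrees(p[2]),abs(r.fun).max())
    print("hinge",W(p,(87,85,84)),"knob",W(p,(-20,-90,90)))
    for a in (1.45,1.55,1.65):
        q=[W(p,(87-176*np.cos(a)+t*np.sin(a),85+y,84+176*np.sin(a)+t*np.cos(a))) for y in(12,-12) for t in(7,-7)]
        print(a,((proj(w,q)-[99.7,69.7])*2.35).round(0).tolist())
    q=[W(p,(-20+x,-90+y,109)) for x in(26,-26) for y in(7,-7)];print("knob",((proj(w,q)-[99.7,69.7])*2.35).round(0).tolist())
np.save("pose.npy",p);print(f(p).reshape(-1,2).round(1).tolist())
```

```text
[0.54225717 0.05962827 0.24255   ] 13.897091496990818 1.9845914420154713
hinge [0.60629537 0.16303576 0.084     ] knob [ 0.54445868 -0.03254088  0.09      ]
1.45 [[173.0, 124.0], [179.0, 173.0], [259.0, 124.0], [263.0, 173.0]]
1.55 [[166.0, 57.0], [171.0, 110.0], [254.0, 57.0], [258.0, 110.0]]
1.65 [[160.0, -12.0], [164.0, 43.0], [250.0, -13.0], [253.0, 43.0]]
knob [[655.0, 247.0], [684.0, 247.0], [647.0, 348.0], [674.0, 348.0]]
[0.54408692 0.05818303 0.24268545] 13.904852154809172 2.1084197360450787
hinge [0.60811111 0.16159919 0.084     ] knob [ 0.54630091 -0.03398583  0.09      ]
1.45 [[179.0, 118.0], [185.0, 168.0], [265.0, 118.0], [269.0, 168.0]]
1.55 [[172.0, 51.0], [177.0, 105.0], [260.0, 51.0], [264.0, 105.0]]
1.65 [[167.0, -18.0], [171.0, 37.0], [257.0, -18.0], [259.0, 37.0]]
knob [[659.0, 244.0], [688.0, 244.0], [650.0, 346.0], [678.0, 346.0]]
[0.54316735 0.05874648 0.24411094] 13.986526551576251 2.593886098748783
hinge [0.60704406 0.16225381 0.084     ] knob [ 0.54551274 -0.03341913  0.09      ]
1.45 [[176.0, 122.0], [183.0, 171.0], [262.0, 121.0], [266.0, 171.0]]
1.55 [[169.0, 55.0], [174.0, 108.0], [257.0, 55.0], [261.0, 108.0]]
1.65 [[164.0, -15.0], [168.0, 41.0], [254.0, -15.0], [256.0, 41.0]]
knob [[657.0, 246.0], [686.0, 245.0], [649.0, 347.0], [677.0, 347.0]]
[[-1.0, -1.0], [-0.2, 0.0], [0.1, -0.5], [-0.9, 0.2], [-1.5, -1.5], [0.1, -0.6], [-1.1, -0.4], [-2.4, -0.8], [-0.8, -1.8], [0.0, -0.0], [-1.4, -0.2], [-1.4, -1.9], [0.5, -0.3], [1.4, 1.1], [-1.5, 1.4], [-2.6, 0.8], [-0.2, 0.7]]
```

>>> step_arm([
  [20,25,0,0,0,0,1],
  [45,55,0,0,0,0,1],
  [63.5,77.5,0,0,0,0,1],
  [63.5,77.5,-20,0,0,0,1],
  [63.5,77.5,-45,0,0,0,1],
  [63.5,77.5,-70,0,0,0,1],
  [63.5,77.5,-95,0,0,0,1],
  [63.5,77.5,-110,0,0,0,1],
  [63.5,77.5,-117,0,0,0,1],
  [63.5,77.5,-117,0,0,0,1],
])

```text
t: 2.95
tcp_pos: [0.6097, 0.165, 0.2277]
tcp_rot: [-3.115, -0.381, 0.001]
wrist_force: [-0.2, 0.6, 0.1]
opening: 0.0852
```

Run:
```python
from cell import ctrl
import cv2,pickle,numpy as np
o=ctrl.get_obs();print(o["tcp_pos"],o["tcp_rot"],o["t"])
a=ctrl.camera("scene");b=ctrl.camera("side");c=ctrl.camera("wrist")
z=lambda a:cv2.resize(a,(420,420),interpolation=cv2.INTER_CUBIC)
cv2.imwrite("pics/g1.png",np.hstack([z(a[90:230,230:370]),cv2.resize(b[130:270,160:300],(380,420))]));cv2.imwrite("pics/g1w.png",c)
```

```text
[0.60974081 0.164995   0.22766927] [-3.11483140e+00 -3.80967433e-01  9.54987745e-04] 2.95
```

View pics/g1.png

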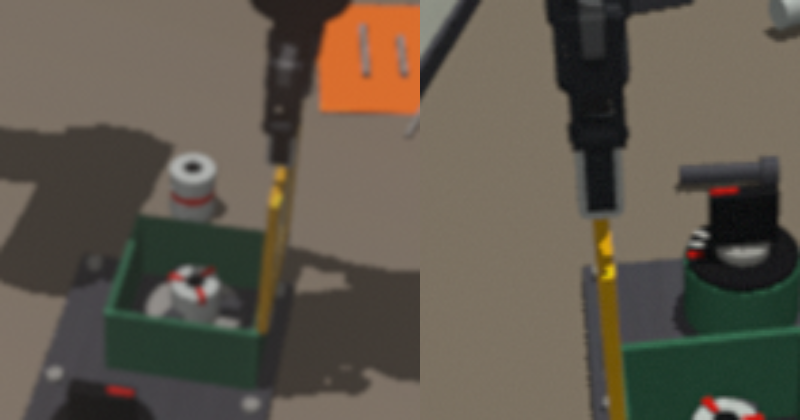

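View pics/g1w.png

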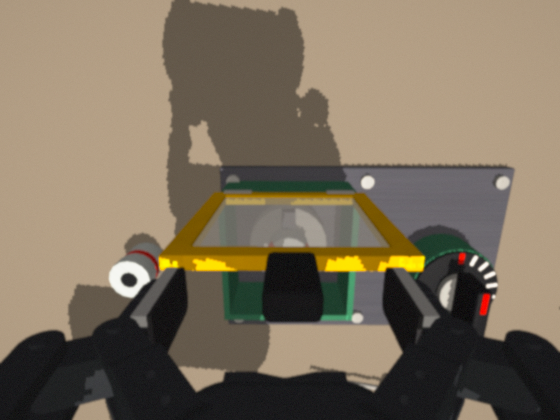

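The tab sits between the open fingers, with its centre at column 292 and the finger centre at 285. That puts it about 2.5 mm towards -y, so I'll shift and close.

>>> step_arm([
  [0.5,-2.5,0,0,0,0,1],
  [0.5,-2.5,0,0,0,0,0.6],
  [0.5,-2.5,0,0,0,0,0.3],
  [0.5,-2.5,0,0,0,0,0],
  [0.5,-2.5,0,0,0,0,0],
  [0.5,-2.5,0,0,0,0,0],
  [0.5,-2.5,0,0,0,0,0],
  [0.5,-2.5,0,0,0,0,0],
], squeeze=30)

```text
t: 4.1
tcp_pos: [0.6108, 0.1622, 0.2287]
tcp_rot: [-3.115, -0.381, -0.002]
wrist_force: [0.5, -3.5, 1.7]
opening: 0.0233
```

Run:
```python
import numpy as np
from cell import ctrl
o=ctrl.get_obs();print({k:o[k].round(4) if hasattr(o[k],"round") else o[k] for k in o if k!="joint_efforts"})
p=np.load("pose.npy");ux=np.array([np.cos(p[2]),np.sin(p[2])])
T=o["tcp_pos"];R=.163;a0=1.585
# arc increments from the present (angle a0): relative shift
for a in [1.585,1.5,1.4,1.3,1.2,1.1,1.0,.9,.8,.7,.6,.5,.4,.3,.25,.2,.15,.1,.07,.05,.03,.0]:
    dx=-R*(np.cos(a)-np.cos(a0));dz=R*(np.sin(a)-np.sin(a0));print(a,(1000*np.array([dx*ux[0],dx*ux[1],dz])).round(1))
```

```text
{'t': 4.1, 'q': array([0.1369, 0.5432, 1.2084, 0.003 , 1.3884, 1.4639]), 'joint_velocities': array([-0.0001, -0.0002,  0.    ,  0.0009,  0.0007,  0.0004]), 'tcp_pos': array([0.6108, 0.1622, 0.2287]), 'tcp_rot': array([-3.1155e+00, -3.8080e-01, -2.4000e-03]), 'wrist_force': array([ 0.4824, -3.4945,  1.6745]), 'moment': array([-0.7398, -0.1487, -0.0338]), 'opening': 0.023289700932739205}
1.585 [-0. -0.  0.]
1.5 [-13.4  -3.3  -0.4]
1.4 [-29.1  -7.3  -2.4]
1.3 [-44.6 -11.1  -5.9]
1.2 [-59.6 -14.8 -11.1]
1.1 [-74.  -18.4 -17.7]
1.0 [-87.7 -21.8 -25.8]
0.9 [-100.6  -25.   -35.3]
0.8 [-112.4  -28.   -46.1]
0.7 [-123.2  -30.7  -58. ]
0.6 [-132.8  -33.1  -70.9]
0.5 [-141.1  -35.1  -84.8]
0.4 [-147.9  -36.8  -99.5]
0.3 [-153.3  -38.2 -114.8]
0.25 [-155.5  -38.7 -122.7]
0.2 [-157.3  -39.2 -130.6]
0.15 [-158.6  -39.5 -138.6]
0.1 [-159.6  -39.8 -146.7]
0.07 [-160.   -39.9 -151.6]
0.05 [-160.2  -39.9 -154.8]
0.03 [-160.3  -39.9 -158.1]
0.0 [-160.4  -40.  -163. ]
```

>>> step_arm([
  [-13.5,-3.5,-0.5,0,0,0,0],
  [-29,-7.5,-2.5,0,0,0,0],
  [-44.5,-11,-6,0,0,0,0],
  [-59.5,-15,-11,0,0,0,0],
  [-74,-18.5,-17.5,0,0,0,0],
  [-87.5,-22,-26,0,0,0,0],
  [-100.5,-25,-35,0,0,0,0],
  [-112.5,-28,-46,0,0,0,0],
  [-123,-30.5,-58,0,0,0,0],
  [-133,-33,-71,0,0,0,0],
  [-133,-33,-71,0,0,0,0],
])

```text
t: 5.48
tcp_pos: [0.4768, 0.1293, 0.1574]
tcp_rot: [-3.115, -0.38, 0.0]
wrist_force: [-3.2, -2.3, 1.6]
opening: 0.0234
```

Run:
```python
from cell import ctrl
import cv2,numpy as np
a=ctrl.camera("scene");b=ctrl.camera("side")
cv2.imwrite("pics/g2.png",np.hstack([cv2.resize(a[90:270,220:360],(360,463)),cv2.resize(b[130:330,190:350],(370,463))]))
```

```text
(no output)
```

View pics/g2.png

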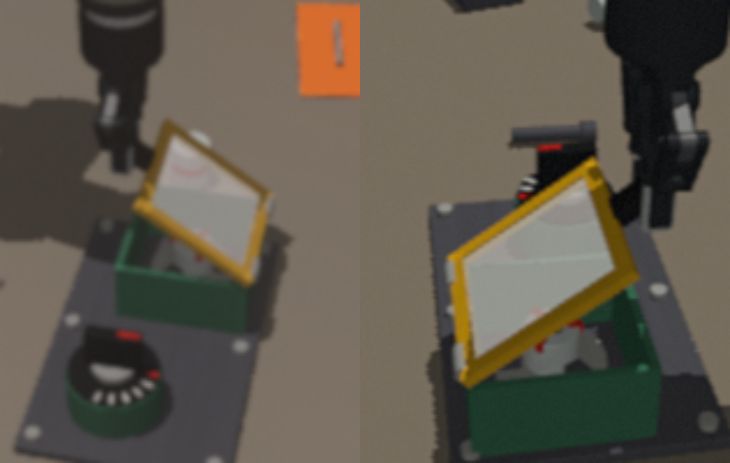

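The guard follows the fingers and both views show it at about 0.6 rad. Next I'll go slowly down onto the rim.

>>> step_arm([
  [-7,-2,-13.5,0,0,0,0],
  [-14,-4,-28,0,0,0,0],
  [-17,-4.5,-36,0,0,0,0],
  [-19.5,-5,-43.5,0,0,0,0],
  [-21.5,-5.5,-51.5,0,0,0,0],
  [-23.5,-6,-59.5,0,0,0,0],
  [-24.5,-6.5,-67.5,0,0,0,0],
  [-25.5,-7,-75.5,0,0,0,0],
  [-26,-7,-80,0,0,0,0],
  [-26,-7,-84,0,0,0,0],
  [-26,-7,-87,0,0,0,0],
  [-26,-7,-87,0,0,0,0],
])

```text
t: 7.08
tcp_pos: [0.4503, 0.1228, 0.0704]
tcp_rot: [-3.114, -0.38, 0.005]
wrist_force: [-5.9, 1.0, 0.5]
opening: 0.0234
```

>>> step_arm([
  [0,0,-2,0,0,0,0],
  [0,0,-4,0,0,0,0],
  [0,0,-5,0,0,0,0],
  [0,0,-5,0,0,0,0],
])

```text
t: 7.58
tcp_pos: [0.4502, 0.1228, 0.0652]
tcp_rot: [-3.114, -0.38, 0.006]
wrist_force: [-4.0, -2.1, -0.4]
opening: 0.0234
```

Run:
```python
from cell import ctrl
import cv2,numpy as np
a=ctrl.camera("scene");b=ctrl.camera("side")
cv2.imwrite("pics/g3.png",np.hstack([cv2.resize(a[90:270,220:360],(360,463)),cv2.resize(b[130:330,190:350],(370,463))]))
```

```text
(no output)
```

View pics/g3.png

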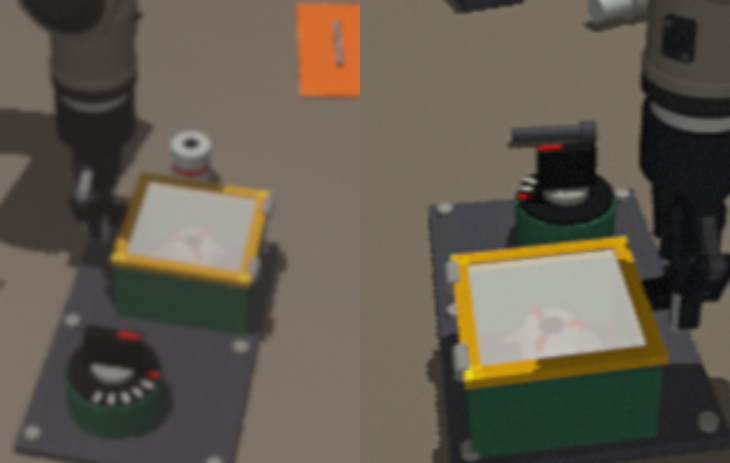

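The guard looks nearly shut, but there is no seating force yet. I'll ease it down further until Fz rises.

>>> step_arm([
  [0,0,-1.5,0,0,0,0],
  [0,0,-2.5,0,0,0,0],
  [0,0,-2.5,0,0,0,0],
])

```text
t: 8.05
tcp_pos: [0.4502, 0.1228, 0.0627]
tcp_rot: [-3.114, -0.38, 0.005]
wrist_force: [-4.7, -1.3, 0.3]
opening: 0.0235
```

>>> step_arm([
  [0,0,-1.5,0,0,0,0],
  [0,0,-3,0,0,0,0],
  [0,0,-3,0,0,0,0],
])

```text
t: 8.43
tcp_pos: [0.4502, 0.1228, 0.061]
tcp_rot: [-3.114, -0.38, 0.004]
wrist_force: [-8.9, -2.2, 17.2]
opening: 0.0235
```

Fz rose to 17 N, so the guard is seated on the rim. I'll dwell, then release gently.

>>> step_arm([
  [0,0,0,0,0,0,0],
  [0,0,0,0,0,0,0],
  [0,0,0,0,0,0,0],
  [0,0,0,0,0,0,0.3],
  [0,0,0,0,0,0,0.6],
  [0,0,0,0,0,0,1],
  [0,0,0,0,0,0,1],
  [0,0,0,0,0,0,1],
  [0,0,0,0,0,0,1],
])

```text
t: 9.55
tcp_pos: [0.4503, 0.1228, 0.061]
tcp_rot: [-3.114, -0.38, 0.004]
wrist_force: [0.1, -0.7, -0.5]
opening: 0.085
```

Run:
```python
from cell import ctrl
import cv2,numpy as np
a=ctrl.camera("scene");b=ctrl.camera("side")
cv2.imwrite("pics/g4.png",np.hstack([cv2.resize(a[90:270,220:360],(360,463)),cv2.resize(b[130:330,190:350],(370,463))]))
```

```text
(no output)
```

View pics/g4.png

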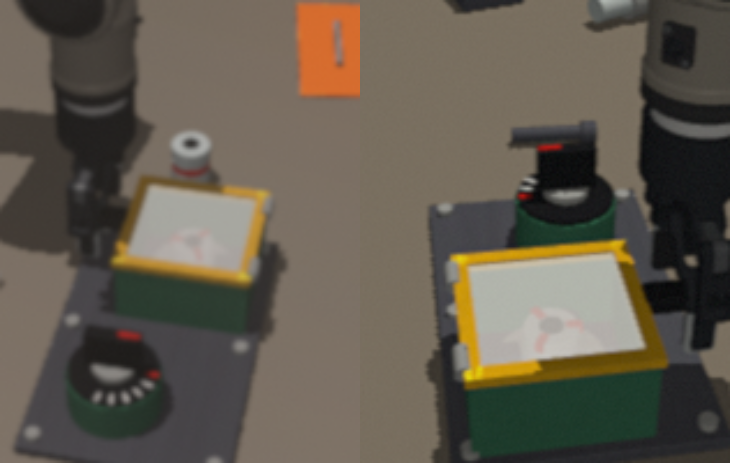

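The guard is level and shut, and the gripper is free. Next I'll lift and go to the knob.

>>> step_arm([
  [0,0,40,0,0,0,1],
  [0,0,80,0,0,0,1],
  [0,0,110,0,0,0,1],
  [5,-25,120,0,0,0,1],
  [15,-70,120,0,0,0,1],
  [25,-115,120,0,0,0,1],
  [40,-145,120,0,0,0,1],
  [50,-160,120,0,0,0,1],
  [50,-165,120,0,0,0,1],
  [50,-165,120,0,0,0,1],
])

```text
t: 10.9
tcp_pos: [0.4998, -0.0415, 0.1808]
tcp_rot: [-3.114, -0.381, 0.005]
wrist_force: [0.1, 0.9, 0.4]
opening: 0.0854
```

Run:
```python
from cell import ctrl
import cv2,pickle
from h import *
o=ctrl.get_obs();print(o["tcp_pos"],o["tcp_rot"])
c=ctrl.calibration("wrist");im=ctrl.camera("wrist");cv2.imwrite("pics/wrist2.png",im);pickle.dump(c,open("wrist2.pkl","wb"))
p=np.load("pose.npy")
def W(L):
    L=np.array(L)/1000;k,s=np.cos(p[2]),np.sin(p[2]);return np.array([p[0]+k*L[0]-s*L[1],p[1]+s*L[0]+k*L[1],L[2]])
print(proj(c,[W((-20+x,-90+y,109)) for x in(26,-26) for y in(7,-7)]).round())
```

```text
[ 0.49979103 -0.04150929  0.1808148 ] [-3.11375127 -0.38107754  0.00529862]
[[279. 109.]
 [302. 109.]
 [280. 191.]
 [301. 191.]]
```

View pics/wrist2.png

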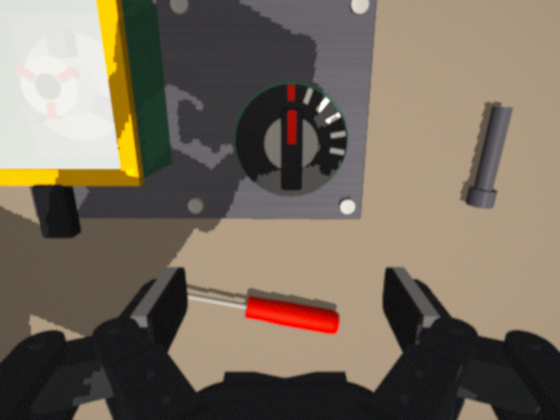

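The wrist view puts the knob bar's top centre at (291,148), against a predicted (290.5,150), and the bar is aligned with the tool. I'll go over it, descend and grip.

>>> step_arm([
  [20,3.5,0,0,0,0,1],
  [46,8,0,0,0,0,1],
  [46,8,-30,0,0,0,1],
  [46,8,-60,0,0,0,1],
  [46,8,-85,0,0,0,1],
  [46,8,-100,0,0,0,1],
  [46,8,-107,0,0,0,1],
  [46,8,-107,0,0,0,1],
])

```text
t: 11.95
tcp_pos: [0.5459, -0.033, 0.0741]
tcp_rot: [-3.114, -0.382, 0.005]
wrist_force: [0.6, -0.2, 0.2]
opening: 0.0855
```

Run:
```python
from cell import ctrl
import cv2,numpy as np
a=ctrl.camera("scene");c=ctrl.camera("wrist")
cv2.imwrite("pics/k1.png",np.hstack([cv2.resize(a[150:290,200:340],(420,420)),cv2.resize(c[:,200:380],(180,420))]));cv2.imwrite("pics/k1w.png",c)
```

```text
(no output)
```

View pics/k1w.png

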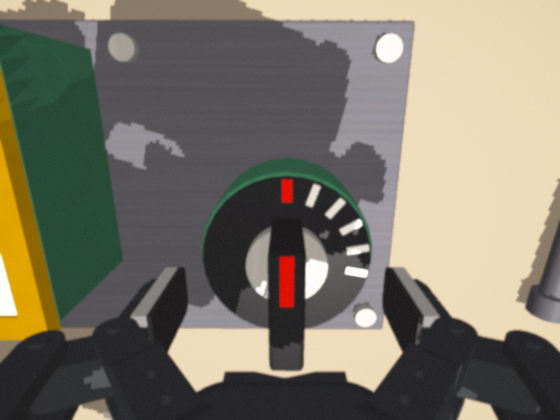

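The bar is centred between the pads at column 287. Closing.

>>> step_arm([
  [0,0,0,0,0,0,0.5],
  [0,0,0,0,0,0,0.2],
  [0,0,0,0,0,0,0],
  [0,0,0,0,0,0,0],
  [0,0,0,0,0,0,0],
  [0,0,0,0,0,0,0],
  [0,0,0,0,0,0,0],
  [0,0,0,0,0,0,0],
], squeeze=60)

```text
t: 13.05
tcp_pos: [0.5465, -0.0337, 0.0749]
tcp_rot: [-3.115, -0.382, 0.002]
wrist_force: [-0.8, -5.0, 3.7]
opening: 0.0131
```

>>> step_arm([
  [0,0,0,0,0,-3,0],
  [0,0,0,0,0,-6,0],
  [0,0,0,0,0,-9,0],
  [0,0,0,0,0,-12,0],
  [0,0,0,0,0,-15,0],
  [0,0,0,0,0,-18,0],
  [0,0,0,0,0,-21,0],
  [0,0,0,0,0,-24,0],
  [0,0,0,0,0,-27,0],
  [0,0,0,0,0,-30,0],
  [0,0,0,0,0,-30,0],
])

```text
t: 14.42
tcp_pos: [0.5465, -0.0342, 0.075]
tcp_rot: [-3.108, 0.438, 0.0]
wrist_force: [-1.1, -5.8, 2.7]
opening: 0.0137
```

```bash
cat > k.py <<'E'
import sys
from cell import ctrl
import cv2,numpy as np
from scipy.spatial.transform import Rotation as R
o=ctrl.get_obs();r=R.from_rotvec(o["tcp_rot"]).as_matrix();y=np.load("pose.npy")[2]
print("tool x az",np.degrees(np.arctan2(r[1,0],r[0,0])),"plate",np.degrees(y),o["moment"],o["wrist_force"],o["q"][5],o["opening"])
c=ctrl.camera("wrist");cv2.imwrite(sys.argv[1],c)
b=ctrl.camera("side");a=ctrl.camera("scene")
cv2.imwrite(sys.argv[1][:-4]+"s.png",np.hstack([cv2.resize(a[90:290,200:360],(370,463)),cv2.resize(b[130:330,190:350],(370,463))]))
E
python3 k.py pics/k2w.png
```

```text
tool x az -16.027522138415144 plate 13.986526551576251 [-0.93439721  0.14706568  0.135765  ] [-1.07451284 -5.76479267  2.68689506] 1.6442622936115043 0.013671265989271007
```

View pics/k2w.png

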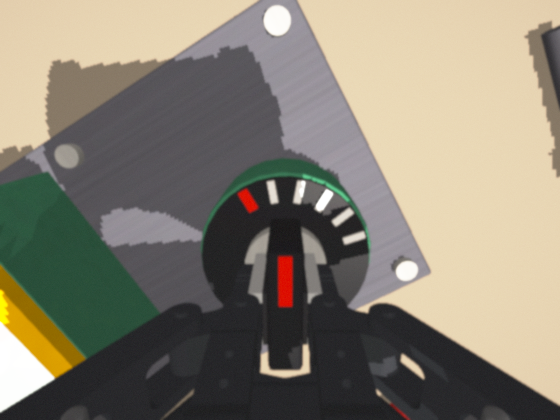

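View pics/k2ws.png

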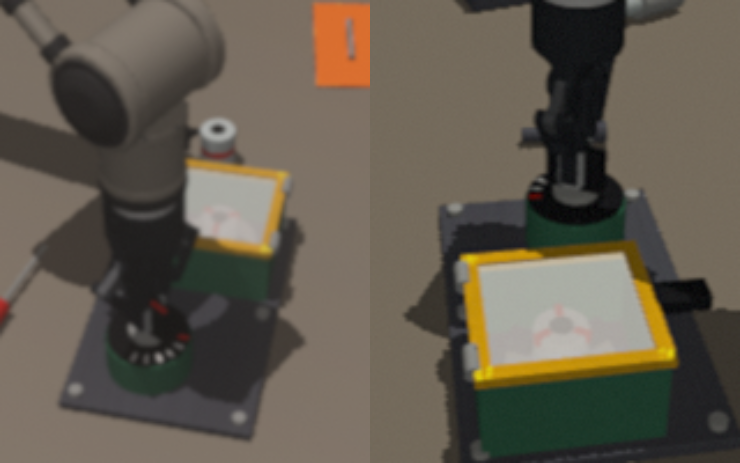

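The pointer is between marks 1 and 2, the knob follows with no slip, and the guard is shut. Continuing to the third click.

>>> step_arm([
  [0,0,0,0,0,-3,0],
  [0,0,0,0,0,-6,0],
  [0,0,0,0,0,-9,0],
  [0,0,0,0,0,-12,0],
  [0,0,0,0,0,-15,0],
  [0,0,0,0,0,-18,0],
  [0,0,0,0,0,-21,0],
  [0,0,0,0,0,-24,0],
  [0,0,0,0,0,-26,0],
  [0,0,0,0,0,-28,0],
  [0,0,0,0,0,-30,0],
  [0,0,0,0,0,-30,0],
])

```text
t: 16.08
tcp_pos: [0.5463, -0.0346, 0.075]
tcp_rot: [-2.89, 1.227, -0.0]
wrist_force: [-1.0, -6.0, 2.7]
opening: 0.0134
```

```bash
python3 k.py pics/k3w.png
```

```text
tool x az -45.99653833604361 plate 13.986526551576251 [-0.86634257  0.29822109  0.0872045 ] [-0.95623036 -5.97385649  2.66188371] 2.16759501499055 0.013437210613999698
```

View pics/k3w.png

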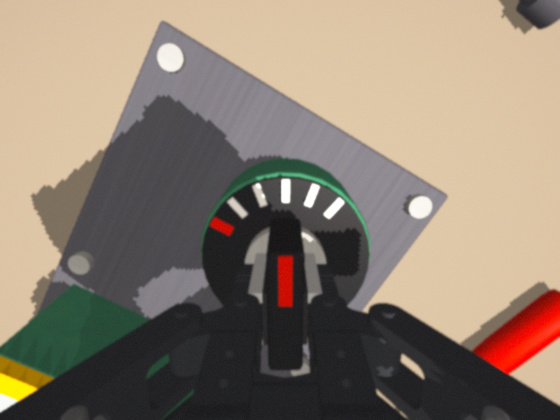

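View pics/k3ws.png

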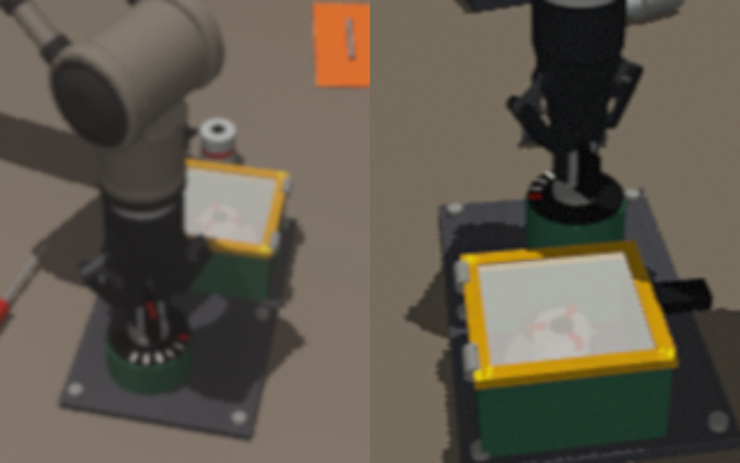

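The pointer lines up with the third white mark at column 285, the guard is shut and the bystanders are in place. I'll hold, then hand in.

>>> step_arm([
  [0,0,0,0,0,0,0],
  [0,0,0,0,0,0,0],
  [0,0,0,0,0,0,0],
  [0,0,0,0,0,0,0],
])

```text
t: 16.73
tcp_pos: [0.5463, -0.0346, 0.0749]
tcp_rot: [-2.89, 1.226, -0.0]
wrist_force: [0.2, -3.9, 2.8]
opening: 0.0131
```

```bash
python3 -c "
from cell import ctrl
o=ctrl.get_obs();print(o['t'],o['tcp_rot'],o['opening'],abs(o['joint_velocities']).max());print(ctrl.sign_off())"
```

```text
16.725 [-2.89031186e+00  1.22592967e+00 -4.34094570e-04] 0.013101691467894874 0.0011708908147032883
the job is handed in; nothing more can be done
None
```

I lowered the guard by its tab and pressed it onto the rim until about 17 N of seating force showed. I then gripped the knob and turned it 60° clockwise to the third click, and handed the job in at 16.7 s still holding it there. `sign_off` reports no verdict, so I can't confirm the result beyond my own checks.

- **Knob:** in the last wrist picture the pointer lines up with the third white mark. The tool had turned 60.0° from the fixture's home direction. The grip was holding (13.1 mm opening on the 14 mm bar, 60 N set) and the arm was still.
- **Guard:** it looks level and shut in the scene and side pictures. It seated about 4 mm lower than I had worked out from the cameras, so I judged the shut position by the rise in force. I moved it slowly over the last part, but its angle and speed can't be read directly.
- **Loose parts:** nothing I did went near the coupling, screwdriver or bolt, and they look unmoved. I only compared them by eye.

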